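# Find the loose tool handle and tighten its lock wheel

### The job

One of the three wooden tool handles in the clamp stand has worked loose. Wiggle them by hand from side to side to feel which one has play, rocking the loose one fully over to the stand's left and then fully to its right; then, with a fingertip, roll the small lock wheel in front of that handle towards the stand's front edge until it comes up tight and the handle stands straight. Do not back off any wheel, and leave the other tools and things where they lie.

Things in the scene. Friction and masses are not known exactly. Their poses are not given: they have to be found in the camera images.
- stand: Grey steel clamp stand fixed to the counter, 150 (x) x 340 (y) x 45 mm high; origin under its centre, z up, x from its front edge (near the robot) to its back, y to its left. Three wooden tool handles stand in it at x +45, y +110, 0, -110 mm; each has a lock wheel in front at x -35 mm. Exactly one handle is loose; they look alike and which one changes every time.
- peg1_top (a point): Top of the left wooden handle, centre of its upper end, 70 mm above the stand's top. The handle is round, 23 to 26 mm thick, on a 21 mm steel ferrule.
- peg1 (a joint): Lean of the left handle in rad: 0 upright, positive = top to the stand's left (+y), negative = to its right. It pivots 18 mm below the stand's top. A firm handle gives under 0.03 either way, even at 20 N; the loose one rocks easily (under 1 N) to stops near +0.19 and -0.19 and stays where it is left.
- wheel1_top (a point): Top of the left handle's lock wheel (fixed point), 8 mm above the stand's top. Knurled steel edge wheel, radius 15 mm, 12 mm wide, axis along the stand's y, sunk so that only its upper 8 mm shows between two 4 mm high cheeks: it cannot be pinched, only rolled by a fingertip pressed on its top (3 to 15 N) and drawn along x.
- wheel1 (a joint): Turn of the left lock wheel in rad, near 0 at the start; positive = its top rolled to the stand's front (-x), which tightens. The loose handle's wheel turns lightly to a stop at 1.25, drawing the handle upright and firm (tight from about 1.0); more easily if it was set upright first. A firm handle's wheel is tight already and stops by about 0.15. The other way backs it off.
- peg2_top (a point): Top of the middle wooden handle, centre of its upper end, 70 mm above the stand's top. The handle is round, 23 to 26 mm thick, on a 21 mm steel ferrule.
- peg2 (a joint): Lean of the middle handle in rad: 0 upright, positive = top to the stand's left (+y), negative = to its right. It pivots 18 mm below the stand's top. A firm handle gives under 0.03 either way, even at 20 N; the loose one rocks easily (under 1 N) to stops near +0.19 and -0.19 and stays where it is left.
- wheel2_top (a point): Top of the middle handle's lock wheel (fixed point), 8 mm above the stand's top. Knurled steel edge wheel, radius 15 mm, 12 mm wide, axis along the stand's y, sunk so that only its upper 8 mm shows between two 4 mm high cheeks: it cannot be pinched, only rolled by a fingertip pressed on its top (3 to 15 N) and drawn along x.
- wheel2 (a joint): Turn of the middle lock wheel in rad, near 0 at the start; positive = its top rolled to the stand's front (-x), which tightens. The loose handle's wheel turns lightly to a stop at 1.25, drawing the handle upright and firm (tight from about 1.0); more easily if it was set upright first. A firm handle's wheel is tight already and stops by about 0.15. The other way backs it off.
- peg3_top (a point): Top of the right wooden handle, centre of its upper end, 70 mm above the stand's top. The handle is round, 23 to 26 mm thick, on a 21 mm steel ferrule.
- peg3 (a joint): Lean of the right handle in rad: 0 upright, positive = top to the stand's left (+y), negative = to its right. It pivots 18 mm below the stand's top. A firm handle gives under 0.03 either way, even at 20 N; the loose one rocks easily (under 1 N) to stops near +0.19 and -0.19 and stays where it is left.
- wheel3_top (a point): Top of the right handle's lock wheel (fixed point), 8 mm above the stand's top. Knurled steel edge wheel, radius 15 mm, 12 mm wide, axis along the stand's y, sunk so that only its upper 8 mm shows between two 4 mm high cheeks: it cannot be pinched, only rolled by a fingertip pressed on its top (3 to 15 N) and drawn along x.
- wheel3 (a joint): Turn of the right lock wheel in rad, near 0 at the start; positive = its top rolled to the stand's front (-x), which tightens. The loose handle's wheel turns lightly to a stop at 1.25, drawing the handle upright and firm (tight from about 1.0); more easily if it was set upright first. A firm handle's wheel is tight already and stops by about 0.15. The other way backs it off.
- screwdriver: Red-handled screwdriver lying in front of the stand; origin on its underside, x along it. Not to be disturbed.
- hammer: Small claw hammer with wooden grip, 240 mm long, lying to the left of the stand; x along it. Not to be disturbed.
- pliers: Blue-handled steel pliers, 175 mm long, 14 mm high, lying to the right of the stand; origin at the rivet, x towards the jaws. Not to be disturbed.
- spanner: Chrome adjustable spanner, 225 mm long, 15 mm high, lying behind the stand; x along it. Not to be disturbed.
- tape_roll: Roll of paper tape, 90 mm across, 24 mm high, behind the stand; origin under its centre. Not to be disturbed.
- tumbler: Steel tumbler, 68 mm across, 95 mm high, standing behind the stand on the right; origin under its centre. Not to be disturbed.
- nut: Steel hex nut, 24 mm across flats, 13 mm high, lying on the stand's top between the left and middle handles; origin under its centre. Not to be disturbed.

How it is judged (in metres and radians):
On the way, in this order (a step that is already met when the one before it is completed fails the run):
1. a handle (only the loose one can) is rocked to the stand's left, over 0.12 rad (value of joint any of peg1, peg2, peg3 above 0.12 rad), for 0.05 s.
2. then it is rocked to the stand's right, over 0.12 rad (value of joint any of peg1, peg2, peg3 below -0.12 rad), for 0.05 s.
At the end, for the whole second after the job is handed in: The loose handle's lock wheel is rolled tight (past 1.0 rad; only that wheel can turn so far), no wheel is backed off by more than 0.3 rad, all three handles stand within 0.06 rad of upright, the wheels are at rest, and the seven loose things are within 30 mm of where they lay (value of joint any of wheel1, wheel2, wheel3 above 1 rad and value of joint each of wheel1, wheel2, wheel3 above -0.3 rad and value of joint peg1 between -0.06 and 0.06 rad and value of joint peg2 between -0.06 and 0.06 rad and value of joint peg3 between -0.06 and 0.06 rad and velocity of joint each of wheel1, wheel2, wheel3 below 0.1 rad/s and distance of each of screwdriver, hammer, pliers, spanner, tape_roll, tumbler, nut from where it was at the start of the episode below 0.03 m); the robot touches nothing.
It fails at once if a lock wheel is backed off by more than 0.3 rad (value of joint any of wheel1, wheel2, wheel3 below -0.3 rad).
It fails at once if one of the loose tools or things is moved by more than 30 mm (distance of any of screwdriver, hammer, pliers, spanner, tape_roll, tumbler, nut from where it was at the start of the episode above 0.03 m).
It also fails if it takes over 48 s, if anything falls off the work surface, if the arm or the gripper's body presses on something with over 40 N, if the wrist force passes 120 N, or if a joint passes its speed limit or range.

### The arm

A 6-joint arm with a two-finger parallel gripper is mounted at the origin on the work surface. World frame = base frame: x ahead of the robot, y to its left, z up, the work surface at z = 0. Lengths are in mm, angles in rad, forces in N, time in s.
With the tool pointing down it reaches from about 300 to 775 mm from the base axis. Payload 14.6 kg.
Tool frame: the origin (TCP) lies between the finger pads; the fingertips stand 19 mm ahead of it and the grasp point (between the pads) is the TCP; z points along the fingers, y is the line along which they close (so a half turn about z gives the same grasp; the last joint's range is limited). The gripper opens to 94 mm and grips with 3 to 60 N. Pads are 16 mm wide; open, the fingers measure 119 mm over their backs; the gripper's body (75 mm by 177 mm) begins 78 mm behind the grasp point.
Start: joints at [-1.2, 0.3, 1.521, -0, 1.321, -0.067], TCP at [233.163, -498.121, 224.446] pointing down, gripper open.
Joint ranges: [-3.03, 3.03], [-0.79, 2.21], [0.23, 2.52], [-1.04, 4.18], [0, 3.07], [-2.55, 2.55]. Speed limits (rad/s): [2.22, 2.22, 2.57, 3.14, 3.14, 3.14].

### API

Orientations are given as [roll, pitch, yaw] about the fixed x, y, z axes, in that order (R = Rz(yaw) Ry(pitch) Rx(roll)).
In Python, from cell import monitor, imaging, job, find_in, trace gives the robot as it stands. The module is installed in compiled form; this text tells all that it offers.
- The arm moves only by the tool arm_command, never from a script. Its argument "steps" is a list of rows, each a list of 5 numbers: the opening, from 0 (shut) to 1 (fully open), then the shift along the tool's x, y, z in mm, then the turn about the tool's z in degrees. In form: [[gripper, dx, dy, dz, turn], ...]. A call has 1 to 20 rows; each row is the pose to reach, as a shift and turn from the pose commanded when the call began, along the tool's axes at that moment; what a row does not reach only later rows make up. A row lasts 1/8 s, in which the tool goes at most 62.5 mm and 10.7 degrees, less where a joint would pass 70% of its speed; a pose out of reach is approached as far as the arm can. A call with a gripper value outside its range is refused whole. The fingers move at their own pace and stop on an object; "force" is the grip in N (left out, the last holds). Time passes only in rows, so rows that repeat a pose let the fingers close. It gives the time, the measured TCP pose, the force, the opening and the grip force at its end, in the units of the state.
- monitor.read_state(): the state, without advancing time (a new reading comes with each control period).
- imaging.camera(name): name is "scene" or "top" or "wrist"; returns a dict with "img" (384x512x3 uint8, red, green, blue), "mtx" (3x3 intrinsics, pixels), "view" (4x4, takes a point from world to camera coordinates). Camera axes: x right, y down, z forward; pixel columns grow to the right and rows downward; lengths in mm; the calibration is good to about 2 mm. A picture is of the moment at which its call begins. There is no depth.
- job.sign_off(): hands the job in; it is judged then, once.
Trained networks look in a picture, given as the dict that the camera call returned (one of the last four; its "shot" number tells which), for a name from the list of things; names that differ only in an ending like _2 or _b are one class to them, and where a whole thing is asked for, a point or a joint stands for the part that bears it (a point fixed in the world has none). Each returns a list of dicts, best first, with "p" (0 to 1); they miss things now and then, are a little off and sometimes report something else, mostly with a low value. They report only what shows in the picture. A call takes as long as a camera call.
- find_in(picture, target): "rect" ([centre column, centre row, width, height] in pixels, round what is visible of it).
- trace(picture, target): "region" (384x512 bool, what is visible of it) and "rect" ([centre column, centre row, width, height] in pixels, round what is visible of it).
The state is a dict: "clock": time; "joints": joint angles; "qd": joint speeds; "effort": joint torques, N m; "eef_pos": TCP position; "eef_rot": TCP orientation; "wrist_force": force on the tool from outside, world axes, zero at the start; "moment": the same for the moment, N m; "finger_gap": finger opening in mm; "finger_force": force on a finger pad.
Only numpy, scipy, OpenCV 4.12 (cv2) and the standard library are available. Lean on these libraries where they do the work, as an engineer would, in place of code of your own. Each camera call takes 0.05 s, during which the arm holds its last target. There are 200 camera calls.

## Working session

There is one attempt and no reset: what is moved stays moved. The work goes in short steps, Python scripts to look and compute and a tool call to move; the robot and the scene stay as the last step left them, time stands still between calls to the robot, and variables do not carry over. Pictures are saved under pics/ and viewed, at most 10 in all, crops included, and the job is handed in when it is done.

Besides the shell and the picture viewer there is one more tool, called after ">>>" as name([rows], argument=value, ...), one row to a line, values as JSON. arm_command: Moves the arm, as the interface text tells. Its arguments: {"type":"object","properties":{"steps":{"type":"array","items":{"type":"array","items":{"type":"number"}}},"force":{"type":"number"}},"required":["steps"]}

```bash
mkdir -p pics; python3 - <<'E'
from cell import monitor, imaging, find_in
import cv2,numpy as np
s=monitor.read_state(); print(s['clock'],s['eef_pos'],s['eef_rot'],s['wrist_force'],s['finger_gap'])
ims=[]
for n in ['scene','top']:
    c=imaging.camera(n); ims.append(c['img']); cv2.imwrite(f'pics/{n}0.png',cv2.cvtColor(c['img'],cv2.COLOR_RGB2BGR))
    np.savez(f'{n}0.npz',img=c['img'],mtx=c['mtx'],view=c['view'])
    for t in ['stand','peg1_top','peg2_top','peg3_top','wheel1_top','wheel2_top','wheel3_top','nut']:
        print(n,t,[(np.round(r['rect'],1).tolist(),round(r['p'],2)) for r in find_in(c,t)[:3]])
E
```

```text
0.0 [ 233.08999152 -497.90712639  223.90510094] [-3.14046125e+00 -6.45527237e-05  4.37821810e-01] [ 0.44461831  0.02546127 -1.13594165] 94.0980063972698
scene stand [([277.8, 245.1, 34.0, 35.8], 0.59)]
scene peg1_top [([276.6, 182.2, 10.0, 19.7], 0.45)]
scene peg2_top [([237.3, 170.3, 8.8, 21.2], 0.76)]
scene peg3_top [([192.5, 161.2, 14.4, 21.7], 0.46)]
scene wheel1_top [([239.2, 173.4, 138.9, 80.7], 0.79)]
scene wheel2_top [([241.1, 172.4, 139.1, 74.1], 0.74)]
scene wheel3_top [([240.0, 174.3, 142.6, 80.4], 0.92), ([261.8, 163.1, 5.0, 7.1], 0.64), ([278.8, 181.5, 12.7, 16.6], 0.23)]
scene nut [([261.9, 163.8, 11.1, 8.6], 0.67), ([157.7, 151.8, 38.5, 47.8], 0.67)]
top stand [([279.9, 234.6, 154.5, 81.6], 0.76)]
top peg1_top [([229.6, 207.8, 13.3, 12.5], 0.63)]
top peg2_top [([284.2, 209.9, 8.7, 14.2], 0.5), ([230.4, 243.7, 8.4, 12.8], 0.39)]
top peg3_top [([231.3, 205.2, 9.3, 12.3], 0.69), ([338.7, 216.1, 12.6, 13.0], 0.63)]
top wheel1_top [([279.9, 232.6, 157.7, 85.6], 0.68)]
top wheel2_top [([280.1, 232.0, 155.3, 81.0], 0.63)]
top wheel3_top [([279.4, 233.8, 160.4, 83.2], 0.87)]
top nut [([258.4, 236.7, 19.0, 9.8], 0.61)]
```

```bash
python3 - <<'E'
import cv2
t=cv2.imread('pics/top0.png'); cv2.imwrite('pics/top0c.png',cv2.resize(t[160:300,180:380],(800,560),interpolation=cv2.INTER_CUBIC))
E
```

```text
(no output)
```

View pics/scene0.png

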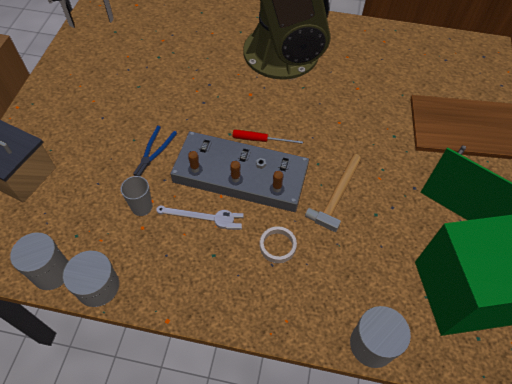

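View pics/top0c.png

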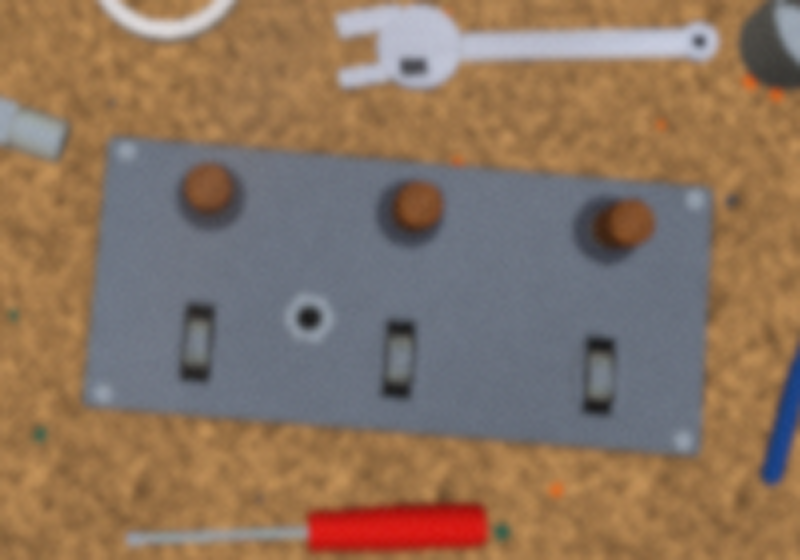

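The scene view shows the stand mid-counter, with the robot behind it at the top of the picture. The top crop shows the stand corners at about (108,138), (712,187), (697,455) and (85,405). Peg tops are at (209,188), (418,206) and (627,222), wheels at (198,342), (399,359) and (599,375), and the nut at (309,317).

```bash
cat > h.py <<'E'
import numpy as np
def ray(d,uv,z):
    R,t=d['view'][:3,:3],d['view'][:3,3]; o=-R.T@t
    v=R.T@np.linalg.solve(d['mtx'],[uv[0],uv[1],1]); return o+v*(z-o[2])/v[2]
def proj(d,p):
    q=d['mtx']@(d['view'][:3,:3]@np.asarray(p,float)+d['view'][:3,3]); return q[:2]/q[2]
E
python3 - <<'E'
from h import *
d=np.load('top0.npz'); f=lambda x,y,z: ray(d,(180+x/4-.4,160+y/4-.4),z)
C=np.array([f(*c,45)[:2] for c in [(108,138),(712,187),(697,455),(85,405)]])
W=np.array([f(*c,53)[:2] for c in [(198,342),(399,359),(599,375)]])
P=np.array([f(*c,115)[:2] for c in [(209,188),(418,206),(627,222)]])
L=np.array([[75,170],[75,-170],[-75,-170],[-75,170],[-35,110],[-35,0],[-35,-110]],float)
Q=np.vstack([C,W]); lc,qc=L.mean(0),Q.mean(0)
H=(L-lc).T@(Q-qc); th=np.arctan2(H[0,1]-H[1,0],H[0,0]+H[1,1]); R=np.array([[np.cos(th),-np.sin(th)],[np.sin(th),np.cos(th)]])
o=qc-R@lc; print('o',o,'yaw',th); print('res',np.round(Q-(L@R.T+o),1).tolist())
print('pegs stand',np.round((P-o)@R,1).tolist()); print('nut',np.round((f(309,317,58)[:2]-o)@R,1))
for y in(110,0,-110): print('peg',np.round(R@[45,y]+o,1),'wheel',np.round(R@[-35,y]+o,1))
s=np.load('scene0.npz')
for y in (110,0,-110): print(proj(s,np.r_[R@[45,y]+o,115]))
print('screw',f(130,540,8),f(485,520,20),f(485,550,20))
E
```

```text
o [502.00223169 -22.70271281] yaw -0.06160865796594131
res [[-2.5, -1.3], [-1.4, 1.9], [1.4, 3.0], [1.9, -3.3], [0.4, -1.1], [0.1, -0.0], [0.1, 0.8]]
pegs stand [[43.5, 108.2], [43.2, 1.3], [43.9, -106.2]]
nut [-16.4  50.5]
peg [553.7  84.3] wheel [473.8  89.2]
peg [546.9 -25.5] wheel [467.1 -20.5]
peg [ 540.1 -135.3] wheel [ 460.3 -130.3]
[278.06517485 173.99239935]
[234.55048621 163.8410754 ]
[192.09920918 153.93782942]
screw [364.32246542 124.38745406   8.        ] [379.22027485 -72.31461117  20.        ] [362.99839128 -72.39033011  20.        ]
```

>>> arm_command([
  [0.48,54,-25,0,9],
  [0.48,108,-50,0,18],
  [0.48,162,-74,0,28.6],
  [0.48,216,-99,0,28.6],
  [0.48,270,-124,0,28.6],
  [0.48,324,-149,0,28.6],
  [0.48,378,-174,0,28.6],
  [0.48,432,-198,0,28.6],
  [0.48,432,-198,0,28.6],
  [0.48,432,-198,0,28.6],
  [0.48,432,-198,0,28.6],
])

```text
clock: 2.28
eef_pos: [539.9, -136.7, 224.6]
eef_rot: [3.141, -0.0, -0.063]
wrist_force: [-0.5, 0.4, 0.6]
finger_gap: 45.1
finger_force: 0.0
```

```bash
python3 - <<'E'
from cell import monitor, imaging, find_in
from h import *
import cv2
s=monitor.read_state(); print(s['clock'],s['eef_pos'],s['eef_rot'],s['wrist_force'],s['finger_gap'])
c=imaging.camera('wrist'); np.savez('w1.npz',**{k:c[k] for k in('img','mtx','view')})
cv2.imwrite('pics/w1.png',cv2.cvtColor(c['img'],cv2.COLOR_RGB2BGR))
print('expect',proj(c,[540.1,-135.3,115]),proj(c,[460.3,-130.3,53]),proj(c,[546.9,-25.5,115]))
E
```

```text
2.275 [ 539.91273921 -136.6794365   224.5775496 ] [ 3.14146197e+00 -4.70866288e-05 -6.28852382e-02] [-0.50788491  0.4030842   0.64435552] 45.09980728534257
expect [250.00780342 191.51958956] [250.04543433 243.60250468] [127.36776117 191.7234896 ]
```

View pics/w1.png

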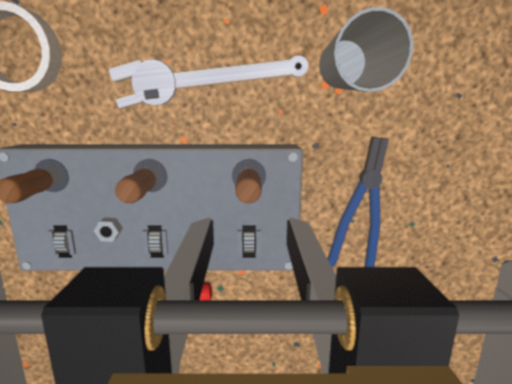

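The wrist view shows peg3's top at (249,189) and its wheel at (249,241), both within 3 px of prediction. The fingers straddle peg3, so I'm going down.

>>> arm_command([
  [0.48,1,0,45,0],
  [0.48,1,0,90,0],
  [0.48,1,0,132,0],
  [0.48,1,0,132,0],
  [0.48,1,-6,132,0],
  [0.48,1,-10,132,0],
  [0.48,1,-12,132,0],
  [0.48,1,-12,132,0],
])

```text
clock: 3.32
eef_pos: [542.8, -124.2, 93.7]
eef_rot: [3.14, -0.002, -0.061]
wrist_force: [-0.5, -4.3, 2.8]
finger_gap: 45.6
finger_force: 2.1
```

>>> arm_command([
  [0.48,0,-1.5,0,0],
  [0.48,0,-3,0,0],
  [0.48,0,-3,0,0],
])

```text
clock: 3.7
eef_pos: [543.0, -122.9, 93.9]
eef_rot: [3.138, -0.003, -0.062]
wrist_force: [-2.3, -16.7, 6.6]
finger_gap: 45.3
finger_force: 8.6
```

>>> arm_command([
  [0.48,0,15,0,0],
  [0.48,0,15,-50,0],
  [0.48,0,-20,-50,0],
  [0.48,0,-60,-50,0],
  [0.48,0,-96,-50,0],
  [0.48,0,-96,-50,0],
  [0.48,0,-96,0,0],
  [0.48,0,-96,0,0],
  [0.48,0,-102,0,0],
  [0.48,0,-107,0,0],
  [0.48,0,-109,0,0],
  [0.48,0,-109,0,0],
])

```text
clock: 5.2
eef_pos: [549.3, -11.8, 93.0]
eef_rot: [-3.142, -0.001, -0.061]
wrist_force: [-0.1, -0.3, -0.0]
finger_gap: 45.2
finger_force: 0.0
```

>>> arm_command([
  [0.48,0,-2,0,0],
  [0.48,0,-4,0,0],
  [0.48,0,-4,0,0],
])

```text
clock: 5.58
eef_pos: [549.3, -7.8, 92.4]
eef_rot: [-3.142, 0.0, -0.061]
wrist_force: [0.3, -0.3, 0.3]
finger_gap: 45.0
finger_force: 0.0
```

>>> arm_command([
  [0.48,0,-2,0,0],
  [0.48,0,-3,0,0],
  [0.48,0,-3,0,0],
])

```text
clock: 5.95
eef_pos: [549.5, -5.5, 92.4]
eef_rot: [3.141, 0.0, -0.061]
wrist_force: [-1.2, -5.8, 0.0]
finger_gap: 45.0
finger_force: 2.7
```

```bash
python3 - <<'E'
from cell import monitor, imaging
from h import *
import cv2
s=monitor.read_state(); print(s['clock'],s['wrist_force'])
c=imaging.camera('wrist')
cv2.imwrite('pics/w2.png',cv2.cvtColor(c['img'],cv2.COLOR_RGB2BGR))
E
```

```text
5.95 [-1.16524677 -5.79747083  0.04664483]
```

View pics/w2.png

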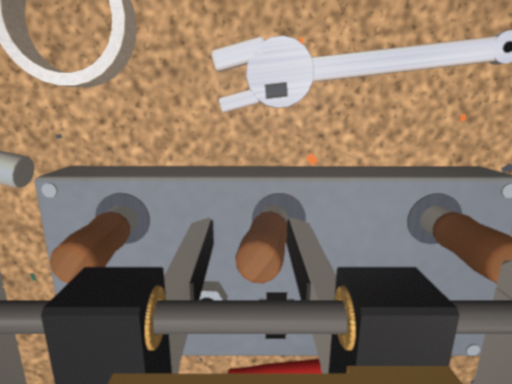

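The view shows the middle handle leaning to the left, with its top at (260,262), base at (279,208) and the right finger against it. The force rose only at the stop, so the middle handle is the loose one. Next I rock it right.

>>> arm_command([
  [0.48,0,10,0,0],
  [0.48,0,20,0,0],
  [0.48,0,28,0,0],
  [0.48,0,33,0,0],
  [0.48,0,37,0,0],
  [0.48,0,39,0,0],
  [0.48,0,39,0,0],
])

```text
clock: 6.88
eef_pos: [547.1, -43.9, 92.4]
eef_rot: [3.142, 0.0, -0.061]
wrist_force: [0.2, -0.1, 0.1]
finger_gap: 45.0
finger_force: 0.0
```

>>> arm_command([
  [0.48,0,2,0,0],
  [0.48,0,3,0,0],
  [0.48,0,3,0,0],
])

```text
clock: 7.25
eef_pos: [547.0, -46.1, 92.4]
eef_rot: [-3.14, 0.0, -0.061]
wrist_force: [1.6, 6.6, -0.3]
finger_gap: 45.1
finger_force: 3.2
```

>>> arm_command([
  [0.48,0,-12,0,0],
  [0.48,0,-21,0,0],
  [0.48,0,-21,0,0],
  [0.15,0,-21,0,0],
  [0.15,0,-21,0,0],
  [0.15,0,-21,0,0],
  [0.15,0,-21,0,0],
], force=4)

```text
clock: 8.12
eef_pos: [548.2, -26.1, 92.5]
eef_rot: [3.142, -0.0, -0.062]
wrist_force: [0.9, -0.5, -0.3]
finger_gap: 25.3
finger_force: 4.0
```

The handle is gripped upright. Now I open, rise, shut the fingers and go above wheel 2.

>>> arm_command([
  [0.48,0,0,0,0],
  [0.48,0,0,0,0],
  [0.48,0,0,-55,0],
  [0.48,0,0,-60,0],
  [0,-40,0,-60,0],
  [0,-74,0,-60,0],
  [0,-74,0,-60,0],
  [0,-74,0,-40,0],
  [0,-74,0,0,0],
  [0,-74,0,12,0],
  [0,-74,0,16,0],
  [0,-74,0,16,0],
], force=20)

```text
clock: 9.62
eef_pos: [475.0, -21.4, 77.2]
eef_rot: [3.142, -0.001, -0.061]
wrist_force: [-1.0, 0.2, 0.2]
finger_gap: 0.4
finger_force: 0.0
```

```bash
python3 - <<'E'
from cell import monitor, imaging
from h import *
import cv2
ims=[]
for n,p in(('scene',[467,-20,53]),('top',[500,-22,60])):
    c=imaging.camera(n); u,v=np.round(proj(c,p)).astype(int); print(n,u,v)
    k=cv2.cvtColor(c['img'],cv2.COLOR_RGB2BGR)[v-50:v+50,u-66:u+66]
    ims.append(cv2.resize(k,(396,300),interpolation=cv2.INTER_CUBIC))
cv2.imwrite('pics/s3.png',np.hstack(ims))
E
```

```text
scene 244 154
top 280 234
```

View pics/s3.png

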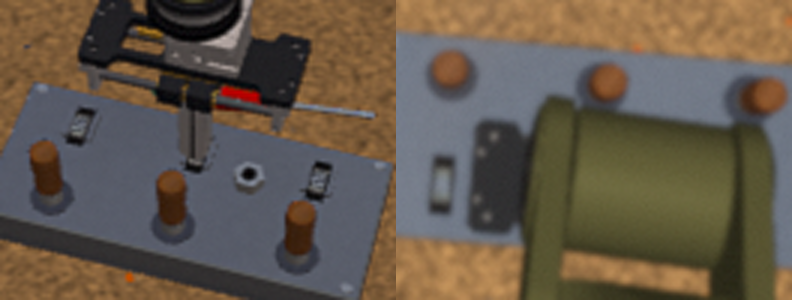

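The scene crop shows the shut fingertips just above the middle wheel at (195,160), with all handles upright. Next I press down.

>>> arm_command([
  [0,0,0,2,0],
  [0,0,0,4,0],
  [0,0,0,5,0],
  [0,0,0,5,0],
])

```text
clock: 10.22
eef_pos: [474.9, -21.4, 72.0]
eef_rot: [3.142, -0.001, -0.061]
wrist_force: [-0.6, 0.3, 5.8]
finger_gap: 0.3
finger_force: 2.8
```

>>> arm_command([
  [0,0,0,0.4,0],
  [0,-2,0,0.4,0],
  [0,-4,0,0.4,0],
  [0,-6,0,0.4,0],
])

```text
clock: 10.72
eef_pos: [469.3, -21.1, 72.0]
eef_rot: [3.142, -0.003, -0.061]
wrist_force: [1.4, 0.4, 9.0]
finger_gap: 0.5
finger_force: 4.3
```

>>> arm_command([
  [0,-2,0,0,0],
  [0,-4,0,0,0],
  [0,-6,0,0,0],
  [0,-7,0,0,0],
  [0,-7,0,0,0],
])

```text
clock: 11.35
eef_pos: [462.2, -20.7, 72.0]
eef_rot: [3.142, -0.002, -0.061]
wrist_force: [-0.4, 0.2, 8.7]
finger_gap: 0.4
finger_force: 4.5
```

>>> arm_command([
  [0,0,0,-10,0],
  [0,6,0,-10,0],
  [0,13,0,-10,0],
  [0,13,0,-10,0],
  [0,13,0,-3,0],
  [0,13,0,-1,0],
  [0,13,0,0,0],
  [0,11,0,0.2,0],
  [0,9,0,0.2,0],
  [0,7,0,0.2,0],
  [0,7,0,0.2,0],
])

```text
clock: 12.72
eef_pos: [469.2, -21.0, 71.8]
eef_rot: [3.142, -0.003, -0.061]
wrist_force: [-0.3, 0.1, 12.7]
finger_gap: 0.1
finger_force: 6.6
```

>>> arm_command([
  [0,-2,0,0,0],
  [0,-4,0,0,0],
])

```text
clock: 12.98
eef_pos: [465.9, -20.9, 72.0]
eef_rot: [3.141, -0.004, -0.061]
wrist_force: [6.0, 0.9, 8.4]
finger_gap: 0.1
finger_force: 4.1
```

>>> arm_command([
  [0,-1.5,0,0,0],
  [0,-3,0,0,0],
])

```text
clock: 13.22
eef_pos: [463.1, -20.8, 72.0]
eef_rot: [3.141, -0.005, -0.061]
wrist_force: [5.4, -0.1, 9.0]
finger_gap: 0.4
finger_force: 4.1
```

>>> arm_command([
  [0,0,0,-10,0],
  [0,6,0,-10,0],
  [0,13,0,-10,0],
  [0,13,0,-10,0],
  [0,13,0,-3,0],
  [0,13,0,-1,0],
  [0,13,0,0.2,0],
  [0,11,0,0.5,0],
  [0,9,0,0.5,0],
  [0,8,0,0.5,0],
])

```text
clock: 14.48
eef_pos: [471.6, -21.3, 71.9]
eef_rot: [3.141, -0.007, -0.061]
wrist_force: [7.7, -0.3, 12.0]
finger_gap: 0.3
finger_force: 5.8
```

The wheel now resists as soon as the stroke starts, after about 20 mm (1.3 rad) of rolling, so it is at its stop. I'll lift away and check.

>>> arm_command([
  [0,0,0,-20,0],
  [0,0,0,-60,0],
  [0,-20,0,-110,0],
  [0,-70,0,-130,0],
  [0,-120,0,-130,0],
  [0,-120,0,-130,0],
  [0,-120,0,-130,0],
  [0,-120,0,-130,0],
])

```text
clock: 15.48
eef_pos: [350.2, -13.8, 200.1]
eef_rot: [-3.141, 0.001, -0.061]
wrist_force: [-0.2, 0.3, -0.1]
finger_gap: -0.1
finger_force: 0.0
```

```bash
python3 - <<'E'
from cell import monitor, imaging
from h import *
import cv2
s=monitor.read_state(); print(s['clock'],s['eef_pos'],s['wrist_force'])
ims=[]
for n,p in(('scene',[510,-22,80]),('top',[500,-22,60])):
    c=imaging.camera(n); u,v=np.round(proj(c,p)).astype(int)
    k=cv2.cvtColor(c['img'],cv2.COLOR_RGB2BGR)[v-75:v+75,u-100:u+100]
    ims.append(cv2.resize(k,(400,300),interpolation=cv2.INTER_CUBIC))
cv2.imwrite('pics/s4.png',np.hstack(ims))
E
```

```text
15.475 [350.24180847 -13.77468187 200.08786174] [-0.21350371  0.31065273 -0.14752942]
```

View pics/s4.png

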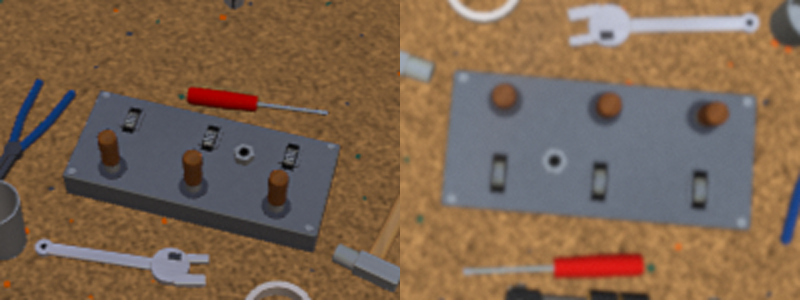

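The picture shows all three handles upright, the other things where they lay and the robot clear of everything.

```bash
python3 -c "
from cell import job
print(job.sign_off())"
```

```text
the job is handed in; nothing more can be done
None
```

The middle handle was the loose one: I rocked it fully left and then right, set it upright, and rolled its wheel forward about 1.3 rad (judged from fingertip travel) to the stop. The left handle was not tested by hand. In the last picture all three handles stand straight and the other things lie where they were. The job is handed in, with no verdict returned.

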